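# Hold the sprung magnifier out over an offcut

## Robot

A 7-joint arm with a two-finger parallel gripper is mounted at the origin on a cart in front of the work surface, level with it; the furniture and walls round the work are solid. World frame = base frame: x ahead of the robot, y to its left, z up, the work surface at z = 0. Lengths are in m, angles in rad, forces in N, time in s.
With the tool pointing down it reaches from about 0.35 to 0.9 m from the base axis. Payload 19.9 kg.
Tool frame: the origin (TCP) lies midway between the tips of the shut fingers; the grasp point (between the pads) lies bot.hold_point_z behind it (bot.hold_point_z is the distance from the TCP to the grasp point, in m); z points along the fingers, y is the line along which they close (so a half turn about z gives the same grasp; the last joint's range is limited). The gripper opens to 94 mm and grips with 3 to 60 N. Pads are 16 mm wide; open, the fingers measure 119 mm over their backs; the gripper's body (75 mm by 177 mm) begins 78 mm behind the grasp point.
Start: joints at [-1.28, 0.417, -0.01, 1.614, 0.005, 1.111, -0.053], TCP at [0.204, 0.591, 0.205] pointing down, gripper open.
Joint ranges: [-2.81, 2.81], [-0.39, 2.02], [-1.27, 1.25], [0.06, 2.57], [-1.19, 4.33], [0.19, 2], [-2.82, 2.82]. Speed limits (rad/s): [1.89, 1.89, 2.39, 2.39, 3.01, 3.01, 3.01].

## Interface

Orientations are given as a unit quaternion [x, y, z, w].
In Python, from rig import bot gives the robot as it stands.
- The arm moves only by the tool servo_tool, never from a script. Its argument "motion" is a list of rows, each a list of 7 numbers: the shift along the tool's x, y, z each as a share of 60 cm, from -1 to 1, then the turn, a rotation vector about the tool's x, y, z each as a share of 1.5 rad, from -1 to 1, then the finger opening in mm, from 0 to 94. In form: [[dx, dy, dz, rx, ry, rz, hand], ...]. A call has 1 to 20 rows; each row is the pose to reach, as a shift and turn from the pose commanded when the call began, along the tool's axes at that moment; what a row does not reach only later rows make up. A row lasts 1/8 s, in which the tool goes at most 62.5 mm and 10.7 degrees, less where a joint would pass 70% of its speed; a pose out of reach is approached as far as the arm can. A call with a number of a shift or a turn outside -1 to 1 is refused whole. A call with a gripper value outside its range is refused whole. The fingers move at their own pace and stop on an object; "grip_force" is the grip in N (left out, the last holds). Time passes only in rows, so rows that repeat a pose let the fingers close. It gives the time, the measured TCP pose, the force, the opening and the grip force at its end, in the units of the state.
- bot.get_obs(): the state, without advancing time (a new reading comes with each control period).
- bot.grab_frame(name): name is "scene" or "top"; returns a dict with "image" (420x560x3 uint8, red, green, blue), "K" (3x3 intrinsics, pixels), "dist_coeffs" ([k1, k2, p1, p2, k3] as OpenCV has them; the pictures are not rectified), "position" and "orientation" of the camera in the world. Camera axes: x right, y up, looking along -z (the intrinsics and any distortion apply to the point x, -y, -z); pixel columns grow to the right and rows downward; lengths in m; the calibration is good to about 2 mm. A picture is of the moment at which its call begins. There is no depth.
- bot.finish_job(): hands the job in; it is judged then, once.
Trained networks look in a picture, given as the dict that the camera call returned (one of the last four; its "shot" number tells which), for a name from the list of things; names that differ only in an ending like _2 or _b are one class to them, and where a whole thing is asked for, a point or a joint stands for the part that bears it (a point fixed in the world has none). Each returns a list of dicts, best first, with "confidence" (0 to 1); they miss things now and then, are a little off and sometimes report something else, mostly with a low value. They report only what shows in the picture. A call takes as long as a camera call. They do not tell look-alikes from the thing itself.
- bot.look_for(picture, query): "centre" ([x, y, z] in m, in the coordinates of the camera as it stood for that picture, good to about 4 mm: the middle of the surface that is visible of it).
The state is a dict: "time": time; "joints": joint angles; "qvel": joint speeds; "tau": joint torques, N m; "eef_pos": TCP position; "tool_rot": TCP orientation; "ft_force": force on the tool from outside, world axes, zero at the start; "torque": the same for the moment, N m; "gripper_width": finger opening in m; "gripper_force": force on a finger pad.
Only numpy, scipy, OpenCV 4.12 (cv2) and the standard library are available. Lean on these libraries where they do the work, as an engineer would, in place of code of your own. Each camera call takes 0.05 s, during which the arm holds its last target. There are 200 camera calls.

## Task

Inspect the broad flat offcut - the thinnest and widest of the three lying under the magnifier stand. Take the magnifier arm by its grip, swing it, still pushed in, until it points straight at the middle of that offcut and hold it steady there for a moment; then squeeze the button in the side of the grip and pull the arm straight out past its first stop to its second (fully out), so that the lens is over the middle of the offcut. The tube is sprung and slides back if let go, so finish while still holding it out by the grip, and leave the offcuts and the other things on the bench where they lie.

Things in the scene. Friction and masses are not known exactly. Their poses are not given: they have to be found in the camera images.
- stand: magnifier stand bolted to the bench: dark 110 x 110 x 16 mm plate and a 22 mm steel mast carrying a level telescopic boom. Origin: centre of the plate's underside, on the mast's axis, about which the boom swings. The boom's centre line is 190 mm above this origin; the top of the stand, a black cap on the mast, is at 222 mm.
- grip: grey grip on the boom's inner tube: 46 mm along the boom, 30 wide, 34 high, with a flange at each end (40 wide, 38 high; 43 mm between them for the fingers). Origin: its centre, on the boom's centre line, 145 mm from the swing axis pushed in, 245 fully out. Axes: x outward along the boom, y level towards the button's side, z up. Take it from above, fingers closing along y.
- lens: round clear magnifying lens in a dark ring, 76 mm across, lying level at the boom's outer end. Origin: centre of the lens, 82 mm outward from the grip's origin on the boom's line, so 327 mm from the swing axis fully out.
- swing (a joint): swing of the boom about the mast (rad), growing counter-clockwise from above; 0 points along the stand's own -y; range -1.1 to 1.1. It turns lightly (about 0.15 N m of friction) and stays where it is left.
- draw (a joint): how far the inner tube is out (m): 0 pushed in and caught; first stop at 0.050 (the catch drops in there, 2 mm of play, if the button is out); second stop at 0.100, the end of travel, without a catch. A spring pulls it in with 3 N at 0, 5.5 N at 0.1. It leaves a catch only while the button is pressed.
- button (a joint): travel of the release button (m), a ribbed black pad 24 mm long, 22 high in the grip's +y side: 0 out (38 mm over grip and button), 0.007 fully in (31 mm); the catch is free from about 0.0045. It starts to move at 5 N and is fully in at 12 N: a pinch under 5 N leaves it out, 15 N or more presses it. It springs out again.
- block_d: the offcut to inspect: pale maple blank, 65 x 100 x 22 mm, the broadest and thinnest of the three; origin at the centre of its underside. It lies in any of three places side by side (about 110 mm apart) below the boom's reach, its middle 312 to 336 mm from the swing axis.
- block_a: another offcut: pale, long and thick, 60 x 140 x 35 mm; origin at the centre of its underside. To be left alone.
- block_c: another offcut: narrow dark wood, 40 x 110 x 30 mm; origin at the centre of its underside. To be left alone.
- driver_red: screwdriver lying between the stand and the offcuts, 27 x 206 x 27 mm; origin at the middle of its underside. To be left alone.
- sanding_block: hand sanding block, 62 x 115 x 37 mm; origin at the centre of its underside. To be left alone.
Not all that is in view belongs to the job. What is shaped like the block_d but turquoise is not meant.

How it is judged:
On the way, in this order (a step that is already met when the one before it is completed fails the run):
1. the arm, still pushed in, is held by the grip, steady and pointing at the middle of the broad flat offcut (y of block_d in the frame of grip between -0.018 and 0.018 m and velocity of joint swing between -0.08 and 0.08 rad/s and value of joint draw below 0.012 m and contact force between the fingers and grip above 1 N), for 0.3 s.
2. the button is squeezed and the tube is drawn out past the first stop (value of joint draw above 0.056 m and value of joint button above 0.0035 m and contact force between the fingers and grip above 1 N), for 0.05 s.
At the end, for the whole second after the job is handed in: the inner tube is out to the second stop (0.093 m or more), the lens is within 28 mm (seen from above) of the middle of the broad flat offcut, the boom points within 20 mm of that middle and is at rest, and the gripper still holds the grip (over 1 N) (value of joint draw above 0.093 m and horizontal distance between lens and block_d below 0.028 m and y of block_d in the frame of grip between -0.02 and 0.02 m and velocity of joint swing between -0.08 and 0.08 rad/s and contact force between the fingers and grip above 1 N); the arm keeps its last pose, push and grip.
It fails at once if an offcut is moved by more than 15 mm (distance of any of block_a, block_c, block_d from where it was at the start of the episode above 0.015 m).
It fails at once if the screwdriver or the sanding block is moved by more than 25 mm (distance of any of driver_red, sanding_block from where it was at the start of the episode above 0.025 m).
It also fails if it takes over 42 s, if anything falls off the work surface, if the arm or the gripper's body presses on something with over 40 N, if the wrist force passes 120 N, or if a joint passes its speed limit or range.

## Working session

There is one attempt and no reset: what is moved stays moved. The work goes in short steps, Python scripts to look and compute and a tool call to move; the robot and the scene stay as the last step left them, time stands still between calls to the robot, and variables do not carry over. Pictures are saved under pics/ and viewed, at most 10 in all, crops included, and the job is handed in when it is done.

Besides the shell and the picture viewer there is one more tool, called after "Request:" as name([rows], argument=value, ...), one row to a line, values as JSON. servo_tool: Moves the arm, as the interface text tells. Shift numbers are shares of 60 cm and turn numbers shares of 1.5 rad, none past 1 either way. Its arguments: {"type":"object","properties":{"motion":{"type":"array"},"grip_force":{"type":"number"}},"required":["motion"]}

```bash
mkdir -p pics
cat > h.py <<'E'
import numpy as np, cv2
from scipy.spatial.transform import Rotation as R
from rig import bot
def c2w(f,p): return R.from_quat(f["orientation"]).apply(p)+np.array(f["position"])
def ray(f,u,v):
    p=cv2.undistortPoints(np.array([[[u,v]]],float),np.array(f["K"]),np.array(f["dist_coeffs"]))[0,0]
    return R.from_quat(f["orientation"]).apply([p[0],-p[1],-1.0])
def at_z(f,u,v,z):
    d=ray(f,u,v); o=np.array(f["position"]); return o+d*(z-o[2])/d[2]
def pix(f,w):
    p=R.from_quat(f["orientation"]).inv().apply(np.array(w,float)-f["position"])*[1,-1,-1]
    return cv2.projectPoints(p.reshape(1,1,3),np.zeros(3),np.zeros(3),np.array(f["K"]),np.array(f["dist_coeffs"]))[0].ravel()
E
python3 - <<'E'
from h import *
for n in ["scene","top"]:
    f=bot.grab_frame(n); cv2.imwrite(f"pics/{n}1.png",f["image"][:,:,::-1])
    print(n,np.round(f["position"],3))
    for q in ["stand","grip","lens","block_d","block_a","block_c","driver_red","sanding_block"]:
        for r in bot.look_for(f,q)[:3]:
            w=c2w(f,r["centre"]); print(q,round(r["confidence"],2),np.round(w,3),np.round(pix(f,w)))
o=bot.get_obs(); print(o["eef_pos"],o["tool_rot"],o["time"],bot.hold_point_z,R.from_quat(o["tool_rot"]).as_matrix().round(3))
E
```

```text
scene [ 0.159 -0.755  0.952]
stand 0.68 [0.517 0.182 0.188] [245. 164.]
grip 0.77 [0.442 0.117 0.198] [230. 180.]
grip 0.33 [0.408 0.097 0.189] [223. 190.]
lens 0.97 [0.382 0.076 0.193] [217. 196.]
block_d 0.93 [0.41  0.358 0.021] [202. 183.]
block_d 0.92 [ 0.542 -0.122  0.031] [297. 259.]
block_d 0.75 [0.445 0.117 0.203] [231. 178.]
block_a 0.93 [0.41  0.358 0.021] [202. 183.]
block_a 0.92 [ 0.542 -0.122  0.031] [297. 259.]
block_a 0.75 [0.445 0.117 0.203] [231. 178.]
block_c 0.93 [0.41  0.358 0.021] [202. 183.]
block_c 0.92 [ 0.542 -0.122  0.031] [297. 259.]
block_c 0.75 [0.445 0.117 0.203] [231. 178.]
driver_red 0.54 [0.661 0.159 0.022] [288. 193.]
sanding_block 0.79 [ 0.492 -0.323  0.035] [318. 318.]
top [0.489 0.032 1.067]
stand 0.58 [0.506 0.176 0.19 ] [206. 224.]
grip 0.73 [0.445 0.129 0.207] [226. 253.]
lens 0.65 [0.388 0.08  0.19 ] [249. 279.]
lens 0.43 [0.398 0.091 0.197] [243. 275.]
block_d 0.94 [ 0.646 -0.072  0.031] [314. 174.]
block_d 0.76 [0.41  0.374 0.02 ] [140. 259.]
block_d 0.66 [ 0.543 -0.105  0.035] [326. 214.]
block_a 0.94 [ 0.646 -0.072  0.031] [314. 174.]
block_a 0.76 [0.41  0.374 0.02 ] [140. 259.]
block_a 0.66 [ 0.543 -0.105  0.035] [326. 214.]
block_c 0.94 [ 0.646 -0.072  0.031] [314. 174.]
block_c 0.76 [0.41  0.374 0.02 ] [140. 259.]
block_c 0.66 [ 0.543 -0.105  0.035] [326. 214.]
driver_red 0.65 [0.665 0.171 0.023] [221. 164.]
driver_red 0.2 [0.444 0.119 0.198] [231. 253.]
sanding_block 0.69 [ 0.494 -0.3    0.036] [400. 235.]
[0.20416925 0.5907106  0.20546089] [ 1.65625313e-01  9.86188752e-01 -1.50460893e-06  1.54152482e-05] 0.9 0.0188 [[-0.945  0.327  0.   ]
 [ 0.327  0.945 -0.   ]
 [-0.     0.    -1.   ]]
```

View pics/scene1.png

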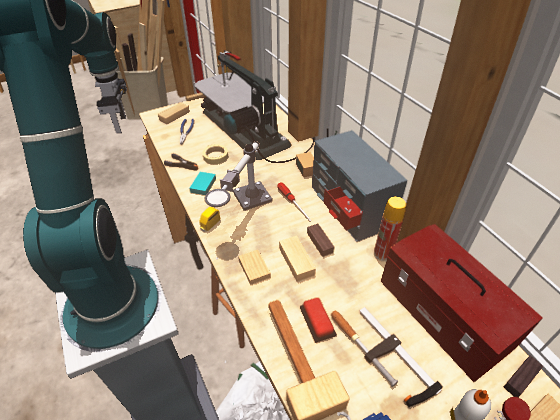

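View pics/top1.png

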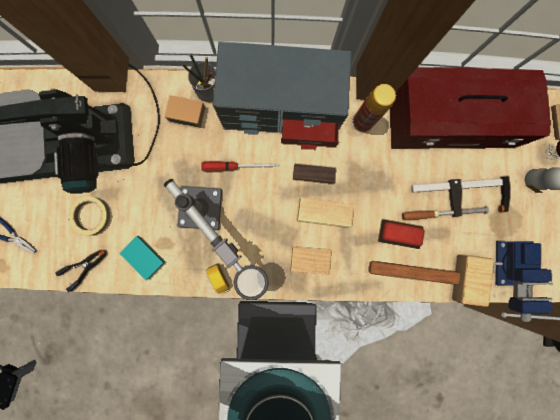

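Candidates in the top view: (311,260) is a broad pale board of about 100 mm, (326,213) is the long pale one, (314,174) is the narrow dark one, and (142,257) is turquoise, so not meant. (311,260) fits block_d. I'll confirm it in a crop and measure.

```bash
cat > seg.py <<'E'
from h import *
def quad(f,seed,tol=14):
    im=cv2.medianBlur(f["image"],3); m=np.zeros((422,562),np.uint8)
    cv2.floodFill(im.copy(),m,seed,0,(tol,)*3,(tol,)*3,4|cv2.FLOODFILL_MASK_ONLY|cv2.FLOODFILL_FIXED_RANGE|(255<<8))
    m=m[1:-1,1:-1]; c=max(cv2.findContours(m,0,2)[0],key=cv2.contourArea); return cv2.minAreaRect(c),m
E
python3 - <<'E'
from seg import *
f=bot.grab_frame("top"); im=f["image"][:,:,::-1]
cv2.imwrite("pics/crop.png",cv2.resize(im[165:305,155:355],None,fx=4,fy=4,interpolation=cv2.INTER_CUBIC))
for s,z in [((311,260),.022),((326,213),.035)]:
    for t in (14,22,30):
        r,m=quad(f,s,t); b=cv2.boxPoints(r); w=np.array([at_z(f,*p,z) for p in b])
        print(s,t,np.round(r[0]),w.mean(0).round(3),np.linalg.norm(w[1]-w[0]).round(3),np.linalg.norm(w[2]-w[1]).round(3))
E
```

```text
(311, 260) 14 [310. 262.] [ 0.417 -0.069  0.022] 0.078 0.106
(311, 260) 22 [301. 257.] [ 0.43  -0.045  0.022] 0.157 0.216
(311, 260) 30 [318. 210.] [ 0.558 -0.09   0.022] 0.508 0.459
(326, 213) 14 [438. 186.] [ 0.627 -0.419  0.035] 0.326 0.751
(326, 213) 22 [282. 187.] [ 0.619 -0.001  0.035] 0.614 1.586
(326, 213) 30 [281. 186.] [0.621 0.    0.035] 0.616 1.585
```

View pics/crop.png

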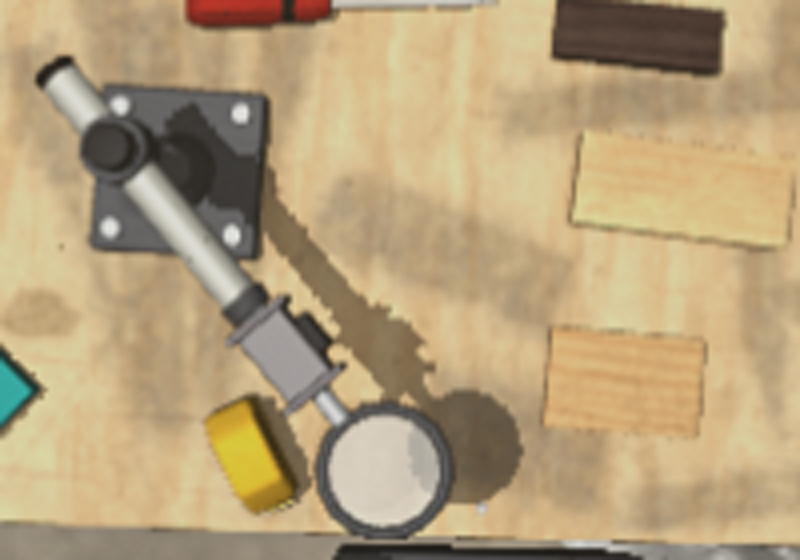

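The crop shows the pale, broad board around crop (625,381), about 100 x 65 mm, so it is block_d. The cap is at (112,147), the grip at (288,357) with the button on its upper right, and the lens at (386,470).

Run:
```python
from h import *
f=bot.grab_frame("top"); g=bot.grab_frame("scene")
C=lambda p,z: at_z(f,(p[0]+.5)/4-.5+155,(p[1]+.5)/4-.5+165,z)
b=np.array([C(p,.022) for p in [(550,327),(706,338),(699,436),(545,427)]]); D=b.mean(0)
print("block",b.round(3).tolist(),D.round(3),np.linalg.norm(np.diff(b,axis=0),axis=1).round(3))
cap=C((112,147),.222); pl=np.mean([C(p,.016) for p in [(105,85),(268,95),(260,258),(92,248)]],0)
L=C((386,470),.19); G=C((288,357),.207)
print("cap",cap.round(3),"plate",pl.round(3),"lens",L.round(3),"grip",G.round(3))
# two-view heights from net
for q in ["lens","grip"]:
    P=[];
    for h in (f,g):
        r=bot.look_for(h,q); 
        w=c2w(h,r[0]["centre"]); d=w-h["position"]; P.append((np.array(h["position"]),d/np.linalg.norm(d)))
    A=sum(np.eye(3)-np.outer(d,d) for o,d in P); B=sum((np.eye(3)-np.outer(d,d))@o for o,d in P)
    print(q,"tri",np.linalg.solve(A,B).round(3))
M=(cap+pl)[:2]/2
for n,M in (("cap",cap[:2]),("plate",pl[:2]),("mean",M)):
    v=D[:2]-M; u=L[:2]-M; w=G[:2]-M
    print(n,"block r",np.hypot(*v),np.arctan2(v[1],v[0]),"lens r",np.hypot(*u),np.arctan2(u[1],u[0]),"grip r",np.hypot(*w),np.arctan2(w[1],w[0]))
e=b[1]-b[0];print(np.arctan2(e[1],e[0]))
```

```text
block [[0.456, -0.02, 0.022], [0.452, -0.122, 0.022], [0.388, -0.119, 0.022], [0.392, -0.019, 0.022]] [ 0.422 -0.07   0.022] [0.102 0.064 0.1  ]
cap [0.55  0.223 0.222] plate [0.55  0.224 0.016] lens [0.382 0.075 0.19 ] grip [0.442 0.128 0.207]
lens tri [0.383 0.079 0.192]
grip tri [0.446 0.128 0.193]
cap block r 0.3201062713644399 -1.9819655043968254 lens r 0.22450061320125042 -2.417848276273368 grip r 0.14411141424303697 -2.4177261339162768
plate block r 0.32073396067492554 -1.9825486055049264 lens r 0.2251485449115128 -2.4174242864070385 grip r 0.1447593687944071 -2.41706723654645
mean block r 0.32042010240156454 -1.9822573405184205 lens r 0.22482457400437572 -2.4176359758615003 grip r 0.1444353836805103 -2.4173959462581096
-1.6139799502716317
```

Request:
servo_tool([
  [0,0,-0.2,0,0,0.1,80],
  [-0.1,-0.1,-0.2,0,0,0.2,80],
  [-0.2,-0.2,-0.2,0,0,0.3,80],
  [-0.3,-0.3,-0.2,0,0,0.4,80],
  [-0.4,-0.4,-0.2,0,0,0.5,80],
  [-0.5,-0.5,-0.2,0,0,0.6,80],
  [-0.626,-0.6,-0.2,0,0,0.7,80],
  [-0.626,-0.6,-0.2,0,0,0.8,80],
  [-0.626,-0.6,-0.2,0,0,0.9,80],
  [-0.626,-0.6,-0.2,0,0,1,80],
  [-0.626,-0.6,-0.2,0,0,1,80],
  [-0.626,-0.6,-0.2,0,0,1,80],
], grip_force=3)

```text
time: 2.75
eef_pos: [0.4412, 0.1284, 0.3254]
tool_rot: [0.793, 0.61, -0.0, -0.0]
ft_force: [0.3, 0.1, -0.2]
gripper_width: 0.0796
gripper_force: 0.0
```

```bash
cat >> h.py <<'E'
M=np.array([.550,.2235])
def plan(r,boom,z,ref=None):
    o=bot.get_obs(); T=R.from_quat(o["tool_rot"]); p=np.array(o["eef_pos"])
    t=np.r_[M+r*np.array([np.cos(boom),np.sin(boom)]),z]
    y=np.array([-np.sin(boom),np.cos(boom),0]); zz=np.array([0,0,-1.]); G=R.from_matrix(np.c_[np.cross(y,zz),y,zz])
    print("t",o["time"],"p",p.round(4),"force",np.round(o["ft_force"],1),"w",o["gripper_width"],"gf",o["gripper_force"],"j",np.round(o["joints"],2))
    print("target",t.round(4),"shares",(T.inv().apply(t-p)/.6).round(4),"rot",((T.inv()*G).as_rotvec()/1.5).round(4))
E
python3 -c "
from h import *
plan(.145,-2.4177,.32); plan(.145,-2.4177,.171)"
```

```text
t 2.75 p [0.4412 0.1284 0.3254] force [ 0.3  0.1 -0.2] w 0.07964823328003261 gf 0.0 j [-0.84  0.    0.5   1.85 -0.    1.29 -0.6 ]
target [0.4414 0.1275 0.32  ] shares [-0.0015  0.0006  0.0091] rot [-1.000e-04  0.000e+00  3.915e-01]
t 2.75 p [0.4412 0.1284 0.3254] force [ 0.3  0.1 -0.2] w 0.07964823328003261 gf 0.0 j [-0.84  0.    0.5   1.85 -0.    1.29 -0.6 ]
target [0.4414 0.1275 0.171 ] shares [-0.0015  0.0007  0.2574] rot [-1.000e-04  0.000e+00  3.915e-01]
```

Request:
servo_tool([
  [0,0,0,0,0,0.11,80],
  [0,0,0,0,0,0.22,80],
  [-0.0015,0,0,0,0,0.33,80],
  [-0.0015,0,0,0,0,0.391,80],
  [-0.0015,0,0.07,0,0,0.391,80],
  [-0.0015,0,0.14,0,0,0.391,80],
  [-0.0015,0,0.2,0,0,0.391,80],
  [-0.0015,0,0.235,0,0,0.391,80],
  [-0.0015,0,0.257,0,0,0.391,80],
  [-0.0015,0,0.257,0,0,0.391,80],
])

```text
time: 4.0
eef_pos: [0.4409, 0.1273, 0.171]
tool_rot: [0.935, 0.354, -0.0, 0.0]
ft_force: [0.2, -0.2, 0.7]
gripper_width: 0.0799
gripper_force: 0.0
```

Run:
```python
from h import *
plan(.145,-2.4177,.171)
f=bot.grab_frame("top"); s=bot.grab_frame("scene")
a=cv2.resize(f["image"][200:300,180:280],(400,400),interpolation=2); b=cv2.resize(s["image"][130:230,180:280],(400,400),interpolation=2)
cv2.imwrite("pics/g1.png",np.hstack([a,b])[:,:,::-1])
```

```text
t 4.0 p [0.4409 0.1273 0.171 ] force [ 0.2 -0.2  0.7] w 0.07992169105656337 gf 0.0 j [-0.81  0.17  0.51  2.06 -0.1   0.93 -1.09]
target [0.4414 0.1275 0.171 ] shares [ 0.0007  0.0003 -0.0001] rot [-0.0001  0.0007 -0.0001]
```

View pics/g1.png

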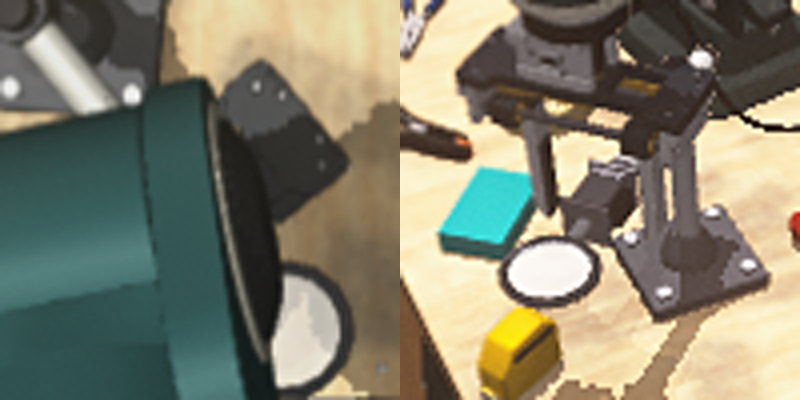

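The fingers straddle the grip between its flanges: the right half shows the left finger at (545,170) and the grip at (600,205). Next is a gentle close at under 5 N.

Request:
servo_tool([
  [0,0,0,0,0,0,25],
  [0,0,0,0,0,0,25],
  [0,0,0,0,0,0,25],
  [0,0,0,0,0,0,25],
  [0,0,0,0,0,0,25],
  [0,0,0,0,0,0,25],
], grip_force=3.5)

```text
time: 4.85
eef_pos: [0.4413, 0.1268, 0.1713]
tool_rot: [0.936, 0.353, -0.0, 0.0]
ft_force: [-0.1, -1.9, 0.9]
gripper_width: 0.0381
gripper_force: 3.5
```

Run:
```python
from h import *
for k in range(1,9): plan(.145,-2.4177+.4355*k/8,.171)
```

```text
t 4.85 p [0.4413 0.1268 0.1713] force [-0.1 -1.9  0.9] w 0.03814216505944154 gf 3.5045845806598663 j [-0.81  0.17  0.51  2.06 -0.1   0.93 -1.09]
target [0.4467 0.1217 0.171 ] shares [0.0011 0.0124 0.0005] rot [ 0.0001  0.0001 -0.0374]
t 4.85 p [0.4413 0.1268 0.1713] force [-0.1 -1.9  0.9] w 0.03814216505944154 gf 3.5045845806598663 j [-0.81  0.17  0.51  2.06 -0.1   0.93 -1.09]
target [0.4524 0.1162 0.171 ] shares [0.0022 0.0255 0.0005] rot [ 0.0001  0.0001 -0.0737]
t 4.85 p [0.4413 0.1268 0.1713] force [-0.1 -1.9  0.9] w 0.03814216505944154 gf 3.5045845806598663 j [-0.81  0.17  0.51  2.06 -0.1   0.93 -1.09]
target [0.4584 0.1111 0.171 ] shares [0.004  0.0385 0.0005] rot [ 1.0e-04  1.0e-04 -1.1e-01]
t 4.85 p [0.4413 0.1268 0.1713] force [-0.1 -1.9  0.9] w 0.03814216505944154 gf 3.5045845806598663 j [-0.81  0.17  0.51  2.06 -0.1   0.93 -1.09]
target [0.4647 0.1063 0.171 ] shares [0.0066 0.0514 0.0005] rot [ 1.000e-04  1.000e-04 -1.463e-01]
t 4.85 p [0.4413 0.1268 0.1713] force [-0.1 -1.9  0.9] w 0.03814216505944154 gf 3.5045845806598663 j [-0.81  0.17  0.51  2.06 -0.1   0.93 -1.09]
target [0.4712 0.1018 0.171 ] shares [0.0098 0.0642 0.0005] rot [ 1.000e-04  1.000e-04 -1.826e-01]
t 4.85 p [0.4413 0.1268 0.1713] force [-0.1 -1.9  0.9] w 0.03814216505944154 gf 3.5045845806598663 j [-0.81  0.17  0.51  2.06 -0.1   0.93 -1.09]
target [0.4779 0.0977 0.171 ] shares [0.0137 0.0767 0.0005] rot [ 1.000e-04  1.000e-04 -2.189e-01]
t 4.85 p [0.4413 0.1268 0.1713] force [-0.1 -1.9  0.9] w 0.03814216505944154 gf 3.5045845806598663 j [-0.81  0.17  0.51  2.06 -0.1   0.93 -1.09]
target [0.4849 0.094  0.171 ] shares [0.0183 0.0891 0.0005] rot [ 1.000e-04  1.000e-04 -2.552e-01]
t 4.85 p [0.4413 0.1268 0.1713] force [-0.1 -1.9  0.9] w 0.03814216505944154 gf 3.5045845806598663 j [-0.81  0.17  0.51  2.06 -0.1   0.93 -1.09]
target [0.492  0.0906 0.171 ] shares [0.0235 0.1011 0.0005] rot [ 1.000e-04  1.000e-04 -2.915e-01]
```

Request:
servo_tool([
  [0.0003,0.006,0,0,0,-0.018,25],
  [0.001,0.0124,0,0,0,-0.037,25],
  [0.0015,0.019,0,0,0,-0.055,25],
  [0.0022,0.0255,0,0,0,-0.074,25],
  [0.003,0.032,0,0,0,-0.092,25],
  [0.004,0.0385,0,0,0,-0.11,25],
  [0.0053,0.045,0,0,0,-0.128,25],
  [0.0066,0.0514,0,0,0,-0.146,25],
  [0.0082,0.0578,0,0,0,-0.164,25],
  [0.0098,0.0642,0,0,0,-0.183,25],
  [0.0117,0.0705,0,0,0,-0.201,25],
  [0.0137,0.0767,0,0,0,-0.219,25],
  [0.016,0.083,0,0,0,-0.237,25],
  [0.0183,0.0891,0,0,0,-0.255,25],
  [0.021,0.095,0,0,0,-0.274,25],
  [0.0235,0.1011,0,0,0,-0.291,25],
  [0.0235,0.1011,0,0,0,-0.291,25],
  [0.0235,0.1011,0,0,0,-0.291,25],
])

```text
time: 7.1
eef_pos: [0.4922, 0.0908, 0.1713]
tool_rot: [0.837, 0.547, 0.0, 0.0]
ft_force: [1.7, 0.8, -0.5]
gripper_width: 0.038
gripper_force: 3.5
```

Run:
```python
from h import *
plan(.145,-1.982,.171)
f=bot.grab_frame("top"); s=bot.grab_frame("scene")
for h in (f,s):
    for r in bot.look_for(h,"lens")[:2]:
        w=c2w(h,r["centre"]); v=w[:2]-M; print(w.round(3),round(r["confidence"],2),np.hypot(*v),np.arctan2(v[1],v[0]))
a=cv2.resize(f["image"][165:305,180:360],(514,400),interpolation=2); b=cv2.resize(s["image"][150:290,190:290],(286,400),interpolation=2)
cv2.imwrite("pics/g2.png",np.hstack([a,b])[:,:,::-1])
```

```text
t 7.1 p [0.4922 0.0908 0.1713] force [ 1.7  0.8 -0.5] w 0.038047315929063415 gf 3.5246460512280464 j [-0.65  0.25  0.47  1.97 -0.14  0.95 -0.52]
target [0.492  0.0906 0.171 ] shares [-0.0004 -0.0001  0.0006] rot [ 0.0003 -0.0001 -0.0007]
[0.457 0.009 0.192] 0.75 0.2339782886066279 -1.9805273701155446
```

View pics/g2.png

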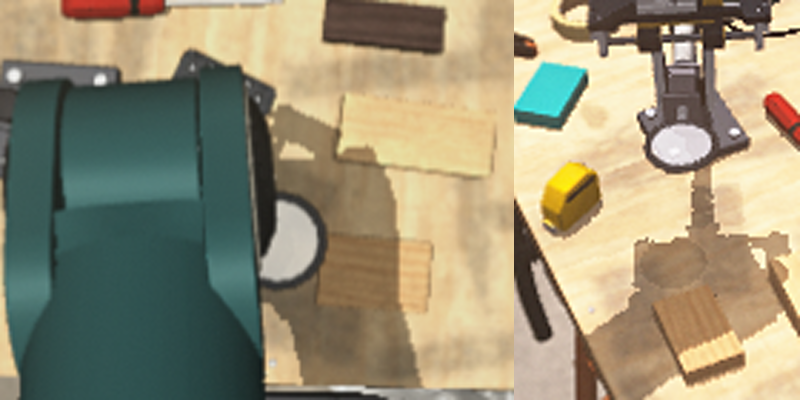

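Request:
servo_tool([
  [0,0.0015,0,0,0,0,25],
  [0,0.0033,0,0,0,0,25],
  [0,0.0033,0,0,0,0,25],
  [0,0.0033,0,0,0,0,25],
  [0,0.0033,0,0,0,0,25],
  [0,0.0033,0,0,0,0,25],
  [0,0.0033,0,0,0,0,25],
  [0,0.0033,0,0,0,0,25],
], grip_force=3.5)

```text
time: 8.3
eef_pos: [0.4938, 0.0898, 0.1713]
tool_rot: [0.837, 0.547, -0.0, 0.0]
ft_force: [-1.1, 0.7, 1.0]
gripper_width: 0.038
gripper_force: 3.5
```

Request:
servo_tool([
  [0,0,0,0,0,0,25],
  [0,-0.0017,0,0,0,0,25],
  [0,-0.0033,0,0,0,0,25],
  [0,-0.0033,0,0,0,0,25],
  [0,-0.0033,0,0,0,0,25],
], grip_force=25)

```text
time: 8.93
eef_pos: [0.492, 0.0906, 0.1713]
tool_rot: [0.837, 0.547, -0.0, 0.0]
ft_force: [-0.4, -1.2, 1.0]
gripper_width: 0.0311
gripper_force: 25.0
```

```bash
python3 -c "
from h import *
plan(.145,-1.982,.171);plan(.195,-1.982,.171);plan(.245,-1.982,.171)"
```

```text
t 8.925 p [0.492  0.0906 0.1713] force [-0.4 -1.2  1. ] w 0.031051640998067218 gf 25.000213086605072 j [-0.65  0.25  0.47  1.97 -0.14  0.95 -0.52]
target [0.492  0.0906 0.171 ] shares [0.0001 0.     0.0004] rot [ 0.      0.0001 -0.0007]
t 8.925 p [0.492  0.0906 0.1713] force [-0.4 -1.2  1. ] w 0.031051640998067218 gf 25.000213086605072 j [-0.65  0.25  0.47  1.97 -0.14  0.95 -0.52]
target [0.4721 0.0448 0.171 ] shares [-0.0833  0.0001  0.0004] rot [ 0.      0.0001 -0.0007]
t 8.925 p [0.492  0.0906 0.1713] force [-0.4 -1.2  1. ] w 0.031051640998067218 gf 25.000213086605072 j [-0.65  0.25  0.47  1.97 -0.14  0.95 -0.52]
target [ 0.4521 -0.0011  0.171 ] shares [-0.1666  0.0002  0.0005] rot [ 0.      0.0001 -0.0007]
```

Width is 31 mm, so the button is fully in. Now I pull straight out.

Request:
servo_tool([
  [-0.008,0,0,0,0,0,25],
  [-0.018,0,0,0,0,0,25],
  [-0.03,0,0,0,0,0,25],
  [-0.042,0,0,0,0,0,25],
  [-0.054,0,0,0,0,0,25],
  [-0.066,0,0,0,0,0,25],
  [-0.078,0,0,0,0,0,25],
  [-0.09,0,0,0,0,0,25],
  [-0.102,0,0,0,0,0,25],
  [-0.114,0,0,0,0,0,25],
  [-0.126,0,0,0,0,0,25],
  [-0.138,0,0,0,0,0,25],
  [-0.148,0,0,0,0,0,25],
  [-0.156,0,0,0,0,0,25],
  [-0.162,0,0,0,0,0,25],
  [-0.166,0,0,0,0,0,25],
  [-0.168,0,0,0,0,0,25],
  [-0.168,0,0,0,0,0,25],
  [-0.168,0,0,0,0,0,25],
])

```text
time: 11.3
eef_pos: [0.4518, -0.0012, 0.1713]
tool_rot: [0.837, 0.548, 0.0, -0.0]
ft_force: [4.6, 8.7, -2.5]
gripper_width: 0.0311
gripper_force: 25.0
```

Run:
```python
from h import *
plan(.245,-1.982,.171)
f=bot.grab_frame("top"); s=bot.grab_frame("scene")
for h in (f,s):
    for r in bot.look_for(h,"lens")[:2]:
        w=c2w(h,r["centre"]); v=w[:2]-M; print(w.round(3),round(r["confidence"],2),np.hypot(*v),np.arctan2(v[1],v[0]))
    print("expected lens px",pix(h,[*(M+.327*np.array([np.cos(-1.982),np.sin(-1.982)])),.19]))
a=cv2.resize(f["image"][165:305,220:360],(400,400),interpolation=2); b=cv2.resize(s["image"][160:300,190:330],(400,400),interpolation=2)
cv2.imwrite("pics/g3.png",np.hstack([a,b])[:,:,::-1])
```

```text
t 11.3 p [ 0.4518 -0.0012  0.1713] force [ 4.6  8.7 -2.5] w 0.031109246551011435 gf 24.994819164276123 j [-0.55  0.16  0.54  2.08 -0.1   0.93 -0.37]
target [ 0.4521 -0.0011  0.171 ] shares [0.0004 0.0004 0.0006] rot [ 0.0001 -0.0006 -0.0002]
expected lens px [321.06954976 266.63967146]
[ 0.418 -0.076  0.196] 0.73 0.3276280735809463 -1.98487638886981
expected lens px [250.38159927 225.98149244]
```

View pics/g3.png

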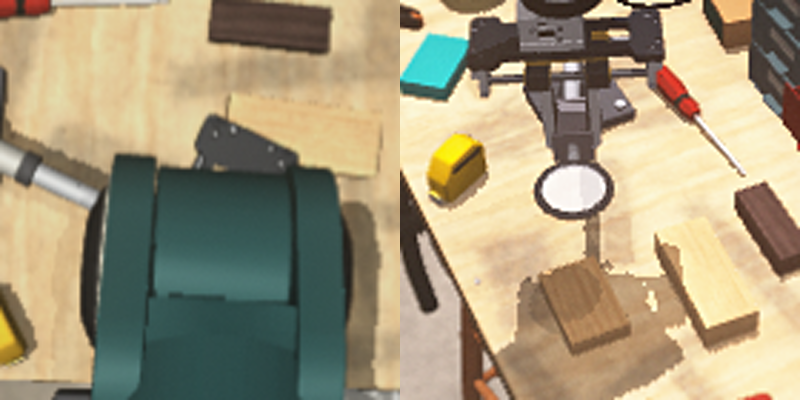

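The right half shows the lens fully out at (574,190), in line with the board at (585,305). The measured lens radius is 0.328 m, about 7 mm from the board's middle, and the blocks have not moved. Pull is about 10 N, so the tube is at the end stop.

```bash
python3 -c "
from rig import bot
print(bot.finish_job())"
```

```text
the job is handed in; nothing more can be done
None
```

I handed the job in at about 11 s with the arm still holding the grip: tube at its second stop, button squeezed, and the lens measured about 7 mm from the middle of the broad flat offcut; no verdict came back.

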